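# Photogram of a gear: lay it on the paper and hold the exposure dial at the third click

### The arm

A 7-joint arm with a two-finger parallel gripper is mounted at the origin on the work surface. World frame = base frame: x ahead of the robot, y to its left, z up, the work surface at z = 0. Lengths are in m, angles in rad, forces in N, time in s.
With the tool pointing down it reaches from about 0.35 to 0.9 m from the base axis. Payload 19.9 kg.
Tool frame: the origin (TCP) lies midway between the tips of the shut fingers; the grasp point (between the pads) lies 19 mm behind it; z points along the fingers, y is the line along which they close (so a half turn about z gives the same grasp; the last joint's range is limited). The gripper opens to 94 mm and grips with 3 to 60 N. Pads are 16 mm wide; open, the fingers measure 119 mm over their backs; the gripper's body (75 mm by 177 mm) begins 78 mm behind the grasp point.
Start: joints at [1.187, 0.417, -0.01, 1.614, 0.005, 1.111, -0.053], TCP at [0.21, -0.589, 0.205] pointing down, gripper open.
Joint ranges: [-2.81, 2.81], [-0.39, 2.02], [-1.27, 1.25], [0.06, 2.57], [-1.19, 4.33], [0.19, 2], [-2.82, 2.82]. Speed limits (rad/s): [1.89, 1.89, 2.39, 2.39, 3.01, 3.01, 3.01].

### API

Orientations are given as [roll, pitch, yaw] about the fixed x, y, z axes, in that order (R = Rz(yaw) Ry(pitch) Rx(roll)).
In Python, from bench import ctrl gives the robot as it stands.
- The arm moves only by the tool jog_arm, never from a script. Its argument "increments" is a list that holds one entry, the list of rows, each a list of 7 numbers: the shift along the tool's x, y, z in m, then the turn, a rotation vector about the tool's x, y, z in rad, then the gripper command: -1 is shut, 1 is fully open, values between are in proportion. A call has 1 to 5 rows; each row is the pose to reach, as a shift and turn from the pose commanded when the call began, along the tool's axes at that moment; what a row does not reach only later rows make up. A row lasts 1/10 s, in which the tool goes at most 50 mm and 8.59 degrees, less where a joint would pass 70% of its speed; a pose out of reach is approached as far as the arm can. A call with a gripper value outside its range is refused whole. The fingers move at their own pace and stop on an object; "newtons" is the grip in N (left out, the last holds). Time passes only in rows, so rows that repeat a pose let the fingers close. It gives the time, the measured TCP pose, the force, the opening and the grip force at its end, in the units of the state.
- ctrl.get_state(): the state, without advancing time (a new reading comes with each control period).
- ctrl.camera(name): name is "scene" or "top" or "wrist"; returns the picture (384x512x3 uint8, red, green, blue); there is no depth.
- ctrl.calibration(name): a dict with "intrinsics" (3x3 intrinsics, pixels), "dist" ([k1, k2, p1, p2, k3] as OpenCV has them; the pictures are not rectified), "camera_from_world" (4x4, takes a point from world to camera coordinates); the wrist camera has in their place "mount" (4x4, takes a point from camera to tool coordinates, whose origin is the TCP and whose axes are the flange's). Camera axes: x right, y down, z forward; pixel columns grow to the right and rows downward; lengths in m; the calibration is good to about 2 mm. A picture is of the moment at which its call begins: read the wrist's pose just before it. calibration takes no time and is no camera call.
- ctrl.finish_job(): hands the job in; it is judged then, once.
Trained networks look in the newest picture that a camera, given by its name, has taken for a name from the list of things; names that differ only in an ending like _2 or _b are one class to them, and where a whole thing is asked for, a point or a joint stands for the part that bears it (a point fixed in the world has none). Each returns a list of dicts, best first, with "confidence" (0 to 1); they miss things now and then, are a little off and sometimes report something else, mostly with a low value. They report only what shows in the picture. A call takes as long as a camera call. They do not tell look-alikes from the thing itself.
- ctrl.find_in(camera, label): "bbox" ([left, top, width, height] in pixels, round what is visible of it).
The state is a dict: "time_s": time; "joint_pos": joint angles; "joint_velocities": joint speeds; "tau": joint torques, N m; "tcp_pos": TCP position; "ee_rot": TCP orientation; "wrist_force": force on the tool from outside, world axes, zero at the start; "ft_torque": the same for the moment, N m; "grip_width": finger opening in m; "gripper_force": force on a finger pad.
Only numpy, scipy, OpenCV 4.12 (cv2) and the standard library are available. Lean on these libraries where they do the work, as an engineer would, in place of code of your own. Each camera call takes 0.05 s, during which the arm holds its last target. There are 200 camera calls.

### The job

We are making a photogram: take the toothed gear wheel out of the wooden box of odds and ends and set it down gently, flat with its hub up, in the middle of the sheet of photographic paper in the easel, and let go of it. Only then turn the spring-return dial on top of the grey lamp controller clockwise, past its first two clicks to the third (full light), and finish while still holding it there with the fingers against its spring. Do not shift the gear while the light is on, leave the other objects in the box, and do not push the things standing on the bench out of place.

Things in the scene. Friction and masses are not known exactly. Their poses are not given: they have to be found in the camera images.
- gear_center (a point): centre of the steel gear wheel to be picked, half-way up (16 mm above its underside; z is its own axis, up). Toothed disc 60 mm across the tips of its 10 coarse teeth and 12 mm thick, with a plain round hub 24 mm in diameter standing 20 mm up from the disc (32 mm in all), 0.16 to 0.32 kg. Lies hub up on the floor of the box, in any one of six places; it is the only thing with teeth. The nearest neighbour's side is at least 40 mm from the gear's centre.
- gear: the same gear wheel; origin at the centre of its underside
- crate_floor (a point): centre of the inner floor of the low plywood box (6 mm above the bench; outside 192 x 282 x 42 mm, longer side along its y, walls 6 mm thick and 42 mm high above the bench). It stands to one side of the easel, the controller to the other.
- paper_mid (a point): middle of the upper face of the sheet of photographic paper, 8 mm above the bench; z up. The white sheet, 178 mm (its x) by 127 mm (its y), lies in the steel easel, 230 x 180 mm, whose grey border frame stands 4 mm above the sheet. The easel is fixed to the bench.
- dial_grip (a point): middle of the bar grip of the dial, on the dial's upright axis, 93 mm above the bench. The black pointer knob has a round skirt 60 mm across (6 mm thick, top 80 mm above the bench) and on it a bar grip 14 mm wide, 26 mm high and 62 mm long that lies along this point's x; x points to the end with the white line. It turns with the dial; the bar's top is 106 mm above the bench.
- console: the lamp controller, a grey sheet-steel case 170 x 190 mm and 72 mm high, fixed to the bench, front to the robot; it carries the dial on its top. Origin on the bench under the dial's axis (the case reaches 95 mm from it to the front, 75 mm to the back and 95 mm to either side).
- dial (a joint): angle of the dial in rad: 0 at rest, growing clockwise as seen from above. At rest the white line points 0.63 rad counter-clockwise of the console's x axis. Clicks at 0.42, 0.84 and 1.26 rad (four white ticks on the case: rest and the three clicks), end stop at 1.40. A spring always drives it back to 0, from every click too: about 0.13 N m at rest and 0.26 N m at the third click, with up to about 0.08 N m more or less at the clicks.
- pulley: smooth grooved steel pulley 52 mm in diameter, 28 mm high with its hub, no teeth; loose in the box, origin at its underside
- cassette: 35 mm film cassette standing in the box, 26 mm in diameter, 52 mm high, origin at its underside
- spool: empty roll-film spool standing in the box, 25 mm in diameter, 62 mm high, origin at its underside
- wingnut: big brass wing nut in the box, 58 mm over its wings, about 33 mm high, origin at its underside
- funnel: small grey funnel standing mouth down in the box, 52 mm in diameter, 55 mm high, origin at its underside
- tank: black film developing tank on the bench beyond the easel, 92 mm in diameter, 156 mm high, origin at its underside
- graduate: white measuring cup on the bench beyond the easel, 72 mm in diameter, 110 mm high, origin at its underside
- loupe: magnifying loupe on the bench between robot and easel, 44 mm in diameter, 48 mm high, origin at its underside
- canister: black film canister with a grey cap, on the bench between robot and easel, 34 mm in diameter, 51 mm high, origin at its underside
- jug: black bottle on the bench to the left, 80 mm in diameter, 190 mm high, origin at its underside
- flask: amber bottle on the bench to the right, 68 mm in diameter, 170 mm high, origin at its underside
There are look-alikes about, which are no part of the job. Leave any yellow look-alike of the gear alone. Leave any green look-alike of the funnel alone.

How it is judged:
By the outcome, as a careful person would: the job done as asked, in the order asked, and still so for the second after the job is handed in, while the arm keeps its last pose, push and grip.
It also fails if it takes over 64 s, if anything falls off the work surface, if the arm or the gripper's body presses on something with over 40 N, if the wrist force passes 120 N, or if a joint passes its speed limit or range.

## Working session

There is one attempt and no reset: what is moved stays moved. The work goes in short steps, Python scripts to look and compute and a tool call to move; the robot and the scene stay as the last step left them, time stands still between calls to the robot, and variables do not carry over. Pictures are saved under pics/ and viewed, at most 10 in all, crops included, and the job is handed in when it is done.

Besides the shell and the picture viewer there is one more tool, called after "Emit:" as name(argument=value, ...) on one line, values as JSON. jog_arm: Moves the arm, as the interface text tells. Its arguments: {"type":"object","properties":{"increments":{"type":"array"},"newtons":{"type":"number"}},"required":["increments"]}

```bash
mkdir -p pics; ls; python3 - <<'E'
from bench import ctrl
import cv2,numpy as np
s=ctrl.get_state();print({k:np.round(s[k],3).tolist() for k in s})
ims=[]
for c in("scene","top"):
    im=ctrl.camera(c);cv2.imwrite(f"pics/{c}0.png",im[...,::-1])
    k=ctrl.calibration(c);print(c,np.round(k["intrinsics"],1).tolist(),np.round(k["dist"],3),np.round(k["camera_from_world"],3).tolist())
    for l in("gear","pulley","console","dial","dial_grip","crate_floor","funnel","wingnut","cassette","spool"):
        print(c,l,[(np.round(d["bbox"]).tolist(),round(d["confidence"],2)) for d in ctrl.find_in(c,l)][:3])
print(np.round(ctrl.calibration("wrist")["mount"],3).tolist(),np.round(ctrl.calibration("wrist")["intrinsics"],1).tolist())
E
```

```text
pics
{'time_s': 0.0, 'joint_pos': [1.186, 0.418, -0.01, 1.614, 0.005, 1.111, -0.053], 'joint_velocities': [0.001, 0.0, -0.001, 0.002, -0.001, -0.001, 0.001], 'tau': [0.001, -85.124, 0.639, -42.599, -0.049, 0.019, 0.0], 'tcp_pos': [0.21, -0.588, 0.205], 'ee_rot': [-3.14, 0.0, 0.343], 'wrist_force': [0.291, 0.53, 0.106], 'ft_torque': [0.002, -0.025, -0.038], 'gripper_force': 0.0, 'grip_width': 0.094}
scene [[476.3, 0.0, 250.6], [0.0, 476.3, 193.0], [0.0, 0.0, 1.0]] [-0.059  0.     0.     0.     0.   ] [[0.843, 0.538, -0.022, -0.479], [0.313, -0.523, -0.793, -0.11], [-0.438, 0.662, -0.609, 1.863], [0.0, 0.0, 0.0, 1.0]]
scene gear [([144.0, 227.0, 19.0, 14.0], 0.57), ([212.0, 239.0, 18.0, 17.0], 0.55)]
scene pulley [([196.0, 254.0, 14.0, 15.0], 0.76), ([139.0, 215.0, 110.0, 93.0], 0.71), ([253.0, 135.0, 64.0, 49.0], 0.36)]
scene console [([252.0, 138.0, 66.0, 45.0], 0.57), ([280.0, 144.0, 17.0, 14.0], 0.38), ([213.0, 239.0, 22.0, 11.0], 0.18)]
scene dial [([281.0, 141.0, 14.0, 14.0], 0.7)]
scene dial_grip [([279.0, 142.0, 18.0, 16.0], 0.6), ([129.0, 266.0, 31.0, 55.0], 0.43)]
scene crate
[... 707 characters left out ...]
117.0, 30.0, 38.0], 0.57)]
top console [([140.0, 170.0, 60.0, 64.0], 0.83), ([336.0, 183.0, 16.0, 18.0], 0.56)]
top dial [([158.0, 191.0, 24.0, 18.0], 0.56)]
top dial_grip [([160.0, 189.0, 16.0, 21.0], 0.85)]
top crate_floor [([301.0, 169.0, 93.0, 66.0], 0.93)]
top funnel [([360.0, 248.0, 18.0, 17.0], 0.68), ([337.0, 213.0, 16.0, 11.0], 0.45)]
top wingnut []
top cassette [([364.0, 215.0, 12.0, 8.0], 0.67)]
top spool [([300.0, 167.0, 94.0, 66.0], 0.75), ([368.0, 189.0, 11.0, 11.0], 0.52), ([157.0, 193.0, 23.0, 17.0], 0.46)]
[[-0.001, -0.974, -0.225, 0.064], [1.0, -0.0, -0.001, 0.0], [0.0, -0.225, 0.974, -0.179], [0.0, 0.0, 0.0, 1.0]] [[309.0, 0.0, 249.8], [0.0, 309.0, 192.6], [0.0, 0.0, 1.0]]
```

```bash
python3 - <<'E'
import cv2,numpy as np
a=cv2.imread("pics/top0.png")[90:290,120:420];cv2.imwrite("pics/top0c.png",cv2.resize(a,None,fx=2.6,fy=2.6,interpolation=cv2.INTER_CUBIC))
E
```

```text
(no output)
```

View pics/top0c.png

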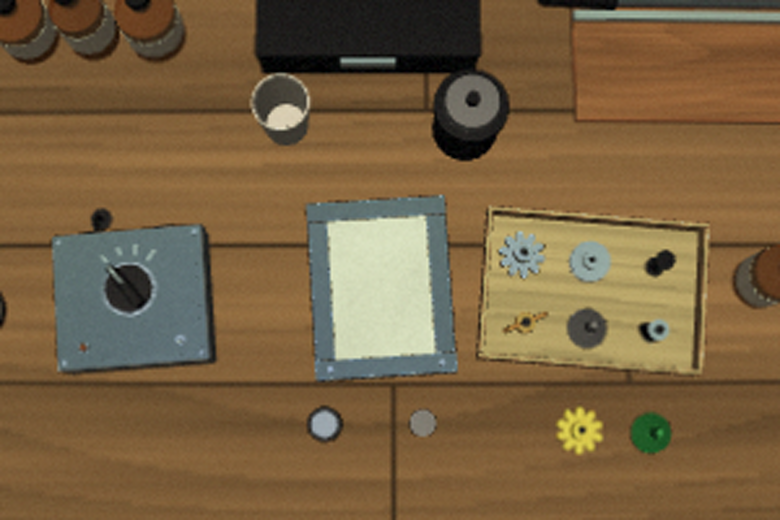

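The top crop shows the candidates, given as crop pixel → full-image pixel:
- Grey toothed gear in the box: (521,255) → (320,188). This matches the description.
- Smooth pulley: (590,260) → (347,190).
- Dark funnel: (587,327) → (346,216).
- Yellow gear look-alike outside the box: (580,431) → (343,256). I'll leave it alone.

The paper middle is near crop (381,287), and the dial is at crop (127,288) → (169,201).

```bash
cat > h.py <<'E'
import cv2,numpy as np
from bench import ctrl
from scipy.spatial.transform import Rotation as Ro
def cam(c,s=None):
    k=ctrl.calibration(c)
    if c=="wrist":
        T=np.eye(4);T[:3,:3]=Ro.from_euler("xyz",s["ee_rot"]).as_matrix();T[:3,3]=s["tcp_pos"]
        W=T@np.array(k["mount"])
    else: W=np.linalg.inv(k["camera_from_world"])
    return np.array(k["intrinsics"]),np.array(k["dist"]),W
def px2w(C,uv,z):
    K,d,W=C
    p=cv2.undistortPoints(np.array(uv,float).reshape(-1,1,2),K,d).reshape(-1,2)
    r=np.c_[p,np.ones(len(p))]@W[:3,:3].T;o=W[:3,3]
    return o+r*((z-o[2])/r[:,2])[:,None]
def w2px(C,P):
    K,d,W=C;M=np.linalg.inv(W)
    return cv2.projectPoints(np.array(P,float).reshape(-1,1,3),cv2.Rodrigues(M[:3,:3])[0],M[:3,3],K,d)[0].reshape(-1,2)
def toolshift(s,tgt):  # world target tcp -> shift in tool axes
    return Ro.from_euler("xyz",s["ee_rot"]).inv().apply(np.array(tgt)-s["tcp_pos"])
E
python3 - <<'E'
from h import *
im=cv2.imread("pics/top0.png");C=cam("top")
f=lambda x,y:(120+x/2.6-.3,90+y/2.6-.3)
def blob(mask,near):
    n,l,st,ce=cv2.connectedComponentsWithStats(mask.astype(np.uint8));i=l[int(near[1]),int(near[0])];return (l==i).astype(np.uint8),ce[i],st[i]
g=im.astype(int)
m,c,st=blob((g.min(2)>150),f(381,287))
r=cv2.minAreaRect(np.argwhere(m)[:,::-1].astype(np.float32))
w=px2w(C,cv2.boxPoints(r),.008);print("paper",np.round(w,3).tolist(),w.mean(0),[np.linalg.norm(w[i]-w[i-1]) for i in range(2)])
hsv=cv2.cvtColor(im,cv2.COLOR_BGR2HSV)
m,c,st=blob(g[...,0]>g[...,2]-5,f(510,255));print("gear",c,st,px2w(C,c,.018))
m,c,st=blob(g[...,0]>g[...,2]-5,f(580,255));print("pul",c,st,px2w(C,c,.018))
print("crate rim",np.round(px2w(C,[f(489,207),f(709,224),f(700,374),f(479,357)],.042),3).tolist())
print("console top",np.round(px2w(C,[f(52,239),f(202,226),f(213,360),f(60,372)],.072),3).tolist())
print("dial skirt ctr",px2w(C,[f(129,289)],.078),"bar tip",px2w(C,[f(108,267)],.106))
s=ctrl.get_state();C=cam("wrist",s);a=ctrl.camera("wrist");cv2.imwrite("pics/w0.png",a[...,::-1])
a=cv2.resize(im[175:235,140:210],None,fx=9,fy=9,interpolation=cv2.INTER_CUBIC);cv2.imwrite("pics/dial.png",a)
E
```

```text
paper [[0.633, 0.052, 0.008], [0.641, -0.074, 0.008], [0.464, -0.084, 0.008], [0.456, 0.04, 0.008]] [ 0.54870018 -0.01652104  0.008     ] [np.float64(0.17699417937256434), np.float64(0.12659679746440927)]
gear [320.28021978 187.41758242] [312 179  17  18 182] [[ 0.59018046 -0.19572249  0.018     ]]
pul [346.36312849 190.05586592] [339 183  15  15 179] [[ 0.58131134 -0.28239434  0.018     ]]
crate rim [[0.647, -0.153, 0.042], [0.625, -0.433, 0.042], [0.435, -0.414, 0.042], [0.458, -0.138, 0.042]]
console top [[0.601, 0.392, 0.072], [0.617, 0.205, 0.072], [0.452, 0.188, 0.072], [0.437, 0.377, 0.072]]
dial skirt ctr [[0.53822579 0.29245465 0.078     ]] bar tip [[0.56154633 0.31318476 0.106     ]]
```

View pics/dial.png

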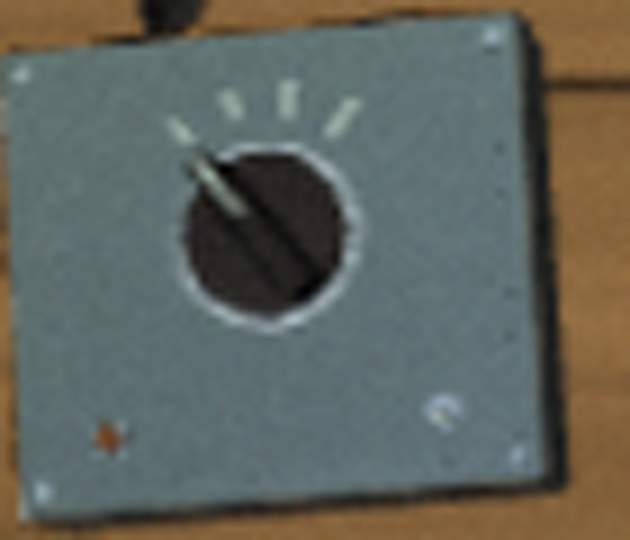

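The dial is at rest with its white line up-left. The console measures x≈0.538, y≈0.292, yaw≈0.09. The gear is at about (0.590, -0.196) and the paper middle at (0.549, -0.017), and the sizes match the description. Next I'll move above the gear.

Emit:
jog_arm(increments=[[[0.49,-0.242,0,0,0,-0.9,-0.15],[0.49,-0.242,0,0,0,-0.9,-0.15],[0.49,-0.242,0,0,0,-0.9,-0.15],[0.49,-0.242,0,0,0,-0.9,-0.15],[0.49,-0.242,0,0,0,-0.9,-0.15]]], newtons=20)

```text
time_s: 1.65
tcp_pos: [0.3851, -0.4074, 0.2057]
ee_rot: [3.141, 0.0, 1.099]
wrist_force: [1.8, -0.4, 0.2]
grip_width: 0.0577
gripper_force: 0.0
```

```bash
python3 - <<'E'
from h import *
s=ctrl.get_state();print(s["time_s"],np.round(s["tcp_pos"],3),np.round(s["ee_rot"],3),np.round(s["joint_pos"],2),s["grip_width"],np.round(toolshift(s,[.59,-.196,.205]),3))
E
```

```text
1.65 [ 0.385 -0.407  0.206] [3.141 0.    1.099] [ 0.96  0.31 -0.25  1.77  0.09  1.07  0.21] 0.057693053467053446 [0.281 0.086 0.001]
```

Emit:
jog_arm(increments=[[[0.281,0.086,0,0,0,-0.15,-0.15],[0.281,0.086,0,0,0,-0.15,-0.15],[0.281,0.086,0,0,0,-0.15,-0.15],[0.281,0.086,0,0,0,-0.15,-0.15],[0.281,0.086,0,0,0,-0.15,-0.15]]])

```text
time_s: 2.15
tcp_pos: [0.5601, -0.2289, 0.2057]
ee_rot: [3.141, 0.0, 1.242]
wrist_force: [-0.0, -1.3, 0.6]
grip_width: 0.0402
gripper_force: 0.0
```

Emit:
jog_arm(increments=[[[0.025,0.01,0,0,0,0,-0.15],[0.025,0.01,0,0,0,0,-0.15],[0.025,0.01,0,0,0,0,-0.15]]])

```text
time_s: 2.45
tcp_pos: [0.5764, -0.2098, 0.2052]
ee_rot: [-3.141, 0.0, 1.244]
wrist_force: [-1.0, -0.5, -0.2]
grip_width: 0.0396
gripper_force: 0.0
```

```bash
python3 - <<'E'
from h import *
s=ctrl.get_state();print(s["time_s"],np.round(s["tcp_pos"],3),np.round(s["ee_rot"],3),np.round(s["joint_pos"],2),s["grip_width"])
a=ctrl.camera("wrist");im=a[...,::-1].copy();cv2.imwrite("pics/w1.png",im)
C=cam("wrist",s)
for l in("gear","pulley"):print(l,[(np.round(d["bbox"]).tolist(),round(d["confidence"],2)) for d in ctrl.find_in("wrist",l)][:3])
print("expected px of gear hub top",w2px(C,[[.590,-.196,.038],[*s["tcp_pos"]]]))
ctrl.camera("scene")
for l in("jug","flask","tank"):print(l,[(np.round(d["bbox"]).tolist(),round(d["confidence"],2)) for d in ctrl.find_in("scene",l)][:2])
E
```

```text
2.45 [ 0.576 -0.21   0.205] [-3.141  0.     1.244] [ 0.58  0.42 -0.37  1.63  0.17  1.12 -0.16] 0.03962742568825057
gear [([234.0, 138.0, 48.0, 47.0], 0.96)]
pulley [([251.0, 208.0, 39.0, 44.0], 0.85)]
expected px of gear hub top [[257.70963105 163.65921894]
 [250.5899108  228.62204225]]
jug [([298.0, 100.0, 23.0, 43.0], 0.82)]
flask [([131.0, 266.0, 28.0, 57.0], 0.95)]
tank [([268.0, 212.0, 29.0, 52.0], 0.6)]
```

View pics/w1.png

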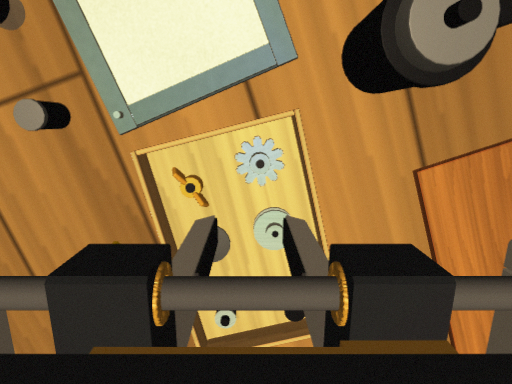

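The wrist view shows the grey toothed gear at (259,161) with its hub bore at (260,163), within 2 px of the prediction. The pulley is at (270,230). The path down to the gear is clear.

```bash
python3 - <<'E'
from h import *
s=ctrl.get_state();C=cam("wrist",s)
g=px2w(C,[260,163],.038)[0];d=px2w(C,[258.5,161],.018)[0];print("hub",g,"disc",d)
t=(g+d)/2
print("shift to z.06",toolshift(s,[t[0],t[1],.06]))
print("jug",px2w(cam("scene"),[309.5,138],.0))
E
```

```text
hub [ 0.59245745 -0.19709711  0.038     ] disc [ 0.59130474 -0.19697204  0.018     ]
shift to z.06 [0.01807481 0.01053262 0.14554899]
jug [[0.51720292 0.53954161 0.        ]]
```

Emit:
jog_arm(increments=[[[0.018,0.01,0.03,0,0,0,-0.15],[0.018,0.01,0.07,0,0,0,-0.15],[0.018,0.01,0.11,0,0,0,-0.15],[0.018,0.01,0.14,0,0,0,-0.15],[0.018,0.01,0.14,0,0,0,-0.15]]])

```text
time_s: 3.3
tcp_pos: [0.5893, -0.1958, 0.0618]
ee_rot: [-3.136, -0.0, 1.243]
wrist_force: [-1.3, 0.2, -0.1]
grip_width: 0.0397
gripper_force: 0.0
```

```bash
python3 - <<'E'
from h import *
s=ctrl.get_state();print(s["time_s"],np.round(s["tcp_pos"],4),np.round(s["ee_rot"],3),s["grip_width"])
a=ctrl.camera("wrist");im=a[...,::-1].copy();cv2.imwrite("pics/w2.png",im)
C=cam("wrist",s)
print([(np.round(d["bbox"]).tolist(),round(d["confidence"],2)) for d in ctrl.find_in("wrist","gear")][:3])
print(w2px(C,[[.591,-.1967,.038],[.591,-.1967,.018]]),np.round(toolshift(s,[.591,-.1967,.0215]),4))
E
```

```text
3.3 [ 0.5893 -0.1958  0.0618] [-3.136 -0.     1.243] 0.039681326148106294
[([12.0, 320.0, 46.0, 37.0], 0.93), ([217.0, 169.0, 78.0, 75.0], 0.84)]
[[253.48046093 217.28979779]
 [253.32104781 209.22341562]] [-0.0003  0.0022  0.0403]
```

View pics/w2.png

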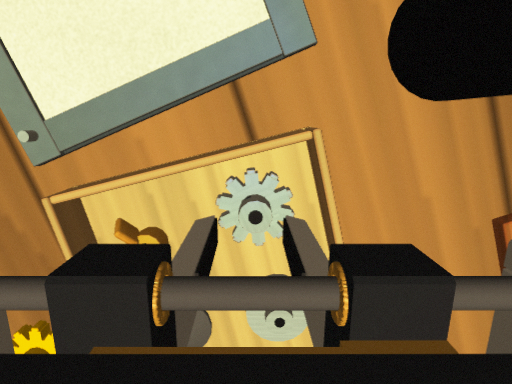

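The hub bore is at (256,217), 2.5 px right of the prediction, and the finger midline is at about x=251. I'll shift +4 mm along tool y and descend.

Emit:
jog_arm(increments=[[[0,0.004,0.01,0,0,0,-0.15],[0,0.004,0.022,0,0,0,-0.15],[0,0.004,0.032,0,0,0,-0.15],[0,0.004,0.038,0,0,0,-0.15],[0,0.004,0.039,0,0,0,-0.15]]])

```text
time_s: 3.9
tcp_pos: [0.5949, -0.1973, 0.0255]
ee_rot: [-3.14, -0.0, 1.243]
wrist_force: [-0.2, 0.1, 0.6]
grip_width: 0.0401
gripper_force: 0.0
```

Emit:
jog_arm(increments=[[[0,0,0,0,0,0,-0.15],[0,0,0,0,0,0,-1],[0,0,0,0,0,0,-1],[0,0,0,0,0,0,-1],[0,0,0,0,0,0,-1]]], newtons=30)

```text
time_s: 4.4
tcp_pos: [0.5955, -0.1974, 0.0267]
ee_rot: [3.141, 0.0, 1.243]
wrist_force: [-2.2, -0.4, 5.0]
grip_width: 0.0231
gripper_force: 30.0
```

Emit:
jog_arm(increments=[[[0,0,-0.01,0,0,0,-1],[0,0,-0.03,0,0,0,-1],[0,0,-0.06,0,0,0,-1],[0,0,-0.1,0,0,0,-1],[0,0,-0.1,0,0,0,-1]]])

```text
time_s: 4.9
tcp_pos: [0.598, -0.1979, 0.1321]
ee_rot: [3.134, -0.0, 1.243]
wrist_force: [1.4, 0.0, -1.7]
grip_width: 0.023
gripper_force: 30.0
```

```bash
python3 - <<'E'
from h import *
s=ctrl.get_state();print(s["time_s"],np.round(s["tcp_pos"],4),np.round(s["ee_rot"],3),s["grip_width"],s["wrist_force"],np.round(s["joint_pos"],2))
a=ctrl.camera("wrist");im=a[...,::-1].copy();cv2.imwrite("pics/w3.png",im)
print(np.round(toolshift(s,[.5485,-.0165,s["tcp_pos"][2]]),4))
E
```

```text
4.9 [ 0.598  -0.1979  0.1321] [ 3.134 -0.     1.243] 0.023002681094360124 [ 1.37622345  0.04889933 -1.711638  ] [ 0.54  0.52 -0.36  1.66  0.21  0.99 -0.22]
[ 0.1558 -0.1053 -0.0008]
```

View pics/w3.png

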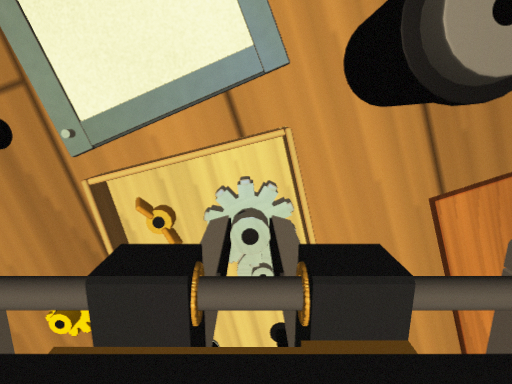

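The gear is held by its hub with the bore at (250,236), level, and the wing nut and pulley were not disturbed. I'll carry it to the paper.

Emit:
jog_arm(increments=[[[0.038,-0.026,0,0,0,0,-1],[0.078,-0.053,0,0,0,0,-1],[0.117,-0.079,0,0,0,0,-1],[0.156,-0.105,0,0,0,0,-1],[0.156,-0.105,0,0,0,0,-1]]])

```text
time_s: 5.45
tcp_pos: [0.5445, -0.0095, 0.1262]
ee_rot: [-3.14, -0.001, 1.251]
wrist_force: [-0.0, -0.3, -1.1]
grip_width: 0.023
gripper_force: 30.0
```

Emit:
jog_arm(increments=[[[0,0,0,0,0,0,-1],[0,0,0,0,0,0,-1]]])

```text
time_s: 5.65
tcp_pos: [0.5462, -0.0169, 0.126]
ee_rot: [-3.141, 0.0, 1.242]
wrist_force: [0.5, 0.0, -2.1]
grip_width: 0.023
gripper_force: 30.0
```

```bash
python3 - <<'E'
from h import *
s=ctrl.get_state();print(s["time_s"],np.round(s["tcp_pos"],4),np.round(s["ee_rot"],3),s["grip_width"],np.round(s["joint_pos"],2))
C=cam("wrist",s);a=ctrl.camera("wrist");cv2.imwrite("pics/w4.png",a[...,::-1])
bb=[(np.round(d["bbox"]).tolist(),round(d["confidence"],2)) for d in ctrl.find_in("wrist","gear")][:2];print(bb)
z=s["tcp_pos"][2];print("hub vs tcp",w2px(C,[[*s["tcp_pos"][:2],z+.011]]),np.round(toolshift(s,[.5485,-.0165,.031]),4))
E
```

```text
5.65 [ 0.5462 -0.0169  0.126 ] [-3.141  0.     1.242] 0.023049234507133295 [ 0.32  0.4  -0.42  1.87  0.21  0.91 -0.53]
[([203.0, 179.0, 88.0, 88.0], 0.78)]
hub vs tcp [[250.63333852 235.07532133]] [0.0011 0.0021 0.095 ]
```

Emit:
jog_arm(increments=[[[0.001,0.002,0.025,0,0,0,-1],[0.001,0.002,0.055,0,0,0,-1],[0.001,0.002,0.078,0,0,0,-1],[0.001,0.002,0.088,0,0,0,-1],[0.001,0.002,0.09,0,0,0,-1]]])

```text
time_s: 6.25
tcp_pos: [0.5481, -0.0161, 0.0355]
ee_rot: [-3.14, 0.0, 1.242]
wrist_force: [-0.9, -0.1, -0.7]
grip_width: 0.0231
gripper_force: 30.0
```

Emit:
jog_arm(increments=[[[0,0,0,0,0,0,-1],[0,0,0.001,0,0,0,-1],[0,0,0.002,0,0,0,-1],[0,0,0.003,0,0,0,-1],[0,0,0.003,0,0,0,-1]]])

```text
time_s: 6.75
tcp_pos: [0.5486, -0.0156, 0.0336]
ee_rot: [3.141, -0.0, 1.243]
wrist_force: [-0.2, -0.7, -0.9]
grip_width: 0.0233
gripper_force: 30.0
```

Emit:
jog_arm(increments=[[[0,0,0.001,0,0,0,-1],[0,0,0.002,0,0,0,-1],[0,0,0.003,0,0,0,-1],[0,0,0.003,0,0,0,-1]]])

```text
time_s: 7.15
tcp_pos: [0.5484, -0.0156, 0.0303]
ee_rot: [-3.141, 0.0, 1.243]
wrist_force: [0.3, -0.5, -2.0]
grip_width: 0.0228
gripper_force: 30.0
```

Emit:
jog_arm(increments=[[[0,0,0.001,0,0,0,-1],[0,0,0.001,0,0,0,-1]]])

```text
time_s: 7.35
tcp_pos: [0.5485, -0.0156, 0.0293]
ee_rot: [-3.141, 0.0, 1.243]
wrist_force: [-0.3, -0.2, -2.7]
grip_width: 0.023
gripper_force: 30.0
```

Emit:
jog_arm(increments=[[[0,0,0.001,0,0,0,-1],[0,0,0.001,0,0,0,-1]]])

```text
time_s: 7.55
tcp_pos: [0.5487, -0.0156, 0.0287]
ee_rot: [3.141, 0.0, 1.243]
wrist_force: [-1.8, -0.8, 4.8]
grip_width: 0.0234
gripper_force: 30.0
```

Emit:
jog_arm(increments=[[[0,0,0.001,0,0,0,-1],[0,0,0.001,0,0,0,-1]]])

```text
time_s: 7.75
tcp_pos: [0.5487, -0.0156, 0.0286]
ee_rot: [3.141, 0.0, 1.243]
wrist_force: [-8.6, 0.6, 24.9]
grip_width: 0.023
gripper_force: 30.0
```

Contact came at the expected height. I'll back off 1 mm and release.

Emit:
jog_arm(increments=[[[0,0,-0.001,0,0,0,-1],[0,0,-0.001,0,0,0,-1],[0,0,-0.001,0,0,0,-0.15],[0,0,-0.001,0,0,0,-0.15],[0,0,-0.001,0,0,0,-0.15]]])

```text
time_s: 8.25
tcp_pos: [0.5485, -0.0156, 0.0283]
ee_rot: [-3.141, 0.0, 1.243]
wrist_force: [0.3, -0.1, 1.3]
grip_width: 0.0393
gripper_force: 0.0
```

Emit:
jog_arm(increments=[[[0,0,-0.005,0,0,0,-0.15],[0,0,-0.02,0,0,0,-0.15],[0,0,-0.05,0,0,0,-0.15],[0,0,-0.09,0,0,0,-0.15],[0,0,-0.13,0,0,0,-0.15]]])

```text
time_s: 8.75
tcp_pos: [0.5482, -0.0154, 0.1609]
ee_rot: [-3.142, -0.0, 1.243]
wrist_force: [1.0, -0.2, 0.6]
grip_width: 0.0399
gripper_force: 0.0
```

```bash
python3 - <<'E'
from h import *
s=ctrl.get_state();print(s["time_s"],np.round(s["tcp_pos"],4),np.round(s["ee_rot"],3),s["grip_width"],np.round(s["joint_pos"],2))
C=cam("wrist",s);a=ctrl.camera("wrist");cv2.imwrite("pics/w5.png",a[...,::-1])
bb=[(np.round(d["bbox"]).tolist(),round(d["confidence"],2)) for d in ctrl.find_in("wrist","gear")][:2];print(bb)
for b,_ in bb:print(px2w(C,[b[0]+b[2]/2,b[1]+b[3]/2],.02))
yaw=.72;print(np.round(toolshift(s,[.538,.292,.22]),4))
E
```

```text
8.75 [ 0.5482 -0.0154  0.1609] [-3.142 -0.     1.243] 0.03985142544074226 [ 0.33  0.36 -0.44  1.84  0.18  0.98 -0.51]
[([221.0, 156.0, 58.0, 56.0], 0.85)]
[[ 0.54785851 -0.015807    0.02      ]]
[ 0.2878 -0.1086 -0.059 ]
```

View pics/w5.png

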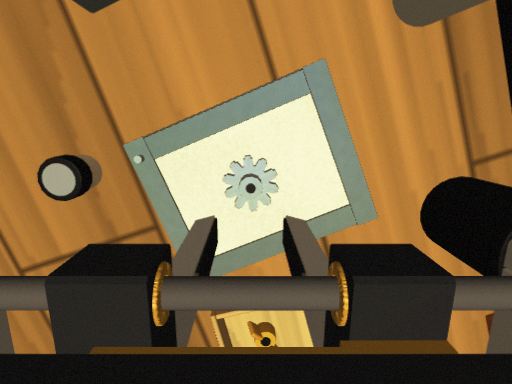

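The view shows the gear released and flat near the middle of the sheet: disc at (250,184), sheet centre ≈(252,181), which is within ~2 mm. Now to the dial. I'll use the flipped yaw of 3.86 rad so the last joint stays in range.

Emit:
jog_arm(increments=[[[0.288,-0.109,-0.06,0,0,-2.6,-0.15],[0.288,-0.109,-0.06,0,0,-2.6,-0.15],[0.288,-0.109,-0.06,0,0,-2.6,-0.15],[0.288,-0.109,-0.06,0,0,-2.6,-0.15],[0.288,-0.109,-0.06,0,0,-2.6,-0.15]]])

```text
time_s: 9.35
tcp_pos: [0.5398, 0.2314, 0.2075]
ee_rot: [3.141, 0.0, 1.999]
wrist_force: [0.6, 0.1, 0.7]
grip_width: 0.0402
gripper_force: 0.0
```

```bash
python3 - <<'E'
from h import *
s=ctrl.get_state();print(s["time_s"],np.round(s["tcp_pos"],4),np.round(s["ee_rot"],3),s["grip_width"],np.round(s["joint_pos"],2))
print(np.round(toolshift(s,[.538,.292,.22]),4),(.72+np.pi-s["ee_rot"][2])%(2*np.pi))
E
```

```text
9.35 [0.5398 0.2314 0.2075] [3.141 0.    1.999] 0.040192753512471084 [ 0.06  0.42 -0.67  1.69  0.29  1.13 -0.27]
[ 0.0559  0.0235 -0.0125] 1.86282472342804
```

Emit:
jog_arm(increments=[[[0.056,0.023,-0.012,0,0,-1.86,-0.15],[0.056,0.023,-0.012,0,0,-1.86,-0.15],[0.056,0.023,-0.012,0,0,-1.86,-0.15],[0.056,0.023,-0.012,0,0,-1.86,-0.15],[0.056,0.023,-0.012,0,0,-1.86,-0.15]]])

```text
time_s: 9.85
tcp_pos: [0.5381, 0.2902, 0.2188]
ee_rot: [-3.142, 0.0, 2.749]
wrist_force: [0.3, -0.1, -0.6]
grip_width: 0.0398
gripper_force: 0.0
```

Emit:
jog_arm(increments=[[[0,0,0,0,0,-1.1,-0.15],[0,0,0,0,0,-1.1,-0.15],[0,0,0,0,0,-1.1,-0.15],[0,0,0,0,0,-1.1,-0.15],[0,0,0,0,0,-1.1,-0.15]]])

```text
time_s: 10.35
tcp_pos: [0.5382, 0.29, 0.2188]
ee_rot: [-3.141, 0.0, -2.784]
wrist_force: [-0.9, -0.0, -0.6]
grip_width: 0.04
gripper_force: 0.0
```

```bash
python3 - <<'E'
from h import *
s=ctrl.get_state();print(s["time_s"],np.round(s["tcp_pos"],4),np.round(s["ee_rot"],3),s["grip_width"],np.round(s["joint_pos"],2))
print(np.round(toolshift(s,[.538,.292,.22]),4),(.72+np.pi-s["ee_rot"][2])%(2*np.pi))
E
```

```text
10.35 [0.5382 0.29   0.2188] [-3.141  0.    -2.784] 0.04002698888158072 [ 0.16  0.57 -0.99  1.61  0.5   1.24  1.  ]
[-0.0005  0.002  -0.0012] 0.36263055008144285
```

Emit:
jog_arm(increments=[[[0,0.002,0,0,0,-0.36,-0.15],[0,0.002,0,0,0,-0.36,-0.15],[0,0.002,0,0,0,-0.36,-0.15],[0,0.002,0,0,0,-0.36,-0.15]]])

```text
time_s: 10.75
tcp_pos: [0.5375, 0.2918, 0.2186]
ee_rot: [3.141, -0.0, -2.43]
wrist_force: [0.3, -0.5, -0.1]
grip_width: 0.0401
gripper_force: 0.0
```

```bash
python3 - <<'E'
from h import *
s=ctrl.get_state();print(s["time_s"],np.round(s["tcp_pos"],4),np.round(s["ee_rot"],3),s["grip_width"],np.round(s["joint_pos"],2))
C=cam("wrist",s);a=ctrl.camera("wrist")
for l in("dial","dial_grip"):print([(np.round(d["bbox"]).tolist(),round(d["confidence"],2)) for d in ctrl.find_in("wrist",l)][:2])
u=np.array([np.cos(.72),np.sin(.72),0])
p=w2px(C,[np.array([.538,.292,.106])+u*t for t in(-.031,0,.031)]+[[.538,.292,.08]]);print(p)
im=cv2.resize(a[100:340,120:400,::-1],None,fx=2.4,fy=2.4);cv2.imwrite("pics/w6.png",im)
E
```

```text
10.75 [0.5375 0.2918 0.2186] [ 3.141 -0.    -2.43 ] 0.04008606683314405 [ 0.19  0.6  -1.07  1.61  0.55  1.26  1.31]
[([223.0, 160.0, 55.0, 63.0], 0.78)]
[([221.0, 165.0, 57.0, 63.0], 0.75)]
[[249.45066892 159.3363364 ]
 [249.73212288 191.26548539]
 [250.0006694  221.72974636]
 [249.73265032 185.76101713]]
```

View pics/w6.png

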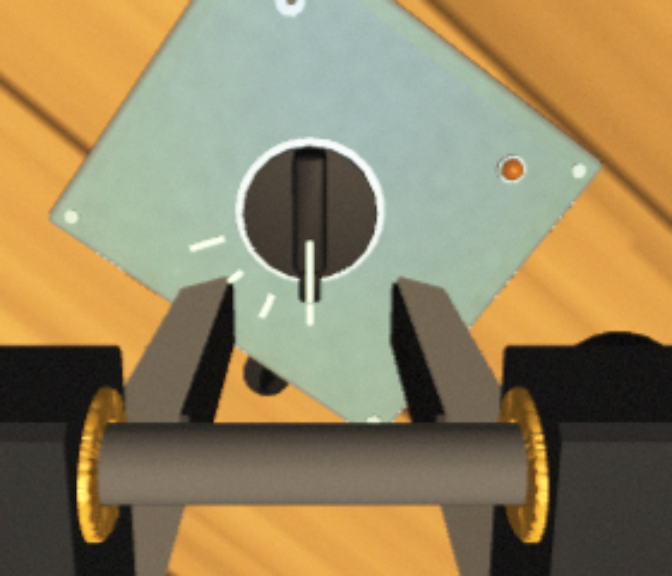

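The bar lies vertical in the view at full-image x≈249 (predicted 249.7), and the skirt centre is at (249,187.5), about 1.8 mm from the prediction. The yaw is right. I'll nudge 1 mm and descend.

Emit:
jog_arm(increments=[[[-0.001,0,0.03,0,0,0,-0.15],[-0.001,0,0.06,0,0,0,-0.15],[-0.001,0,0.09,0,0,0,-0.15],[-0.001,0,0.11,0,0,0,-0.15],[-0.001,0,0.12,0,0,0,-0.15]]])

```text
time_s: 11.4
tcp_pos: [0.5378, 0.2923, 0.0967]
ee_rot: [3.141, -0.002, -2.432]
wrist_force: [1.0, -0.6, 1.1]
grip_width: 0.04
gripper_force: 0.0
```

Emit:
jog_arm(increments=[[[0,0,0.004,0,0,0,-0.15],[0,0,0.009,0,0,0,-0.15],[0,0,0.012,0,0,0,-0.15],[0,0,0.012,0,0,0,-0.15]]])

```text
time_s: 11.8
tcp_pos: [0.5385, 0.2927, 0.0865]
ee_rot: [-3.141, 0.0, -2.431]
wrist_force: [0.9, 0.0, 0.5]
grip_width: 0.0398
gripper_force: 0.0
```

```bash
python3 - <<'E'
from h import *
s=ctrl.get_state();print(s["time_s"],np.round(s["tcp_pos"],4),np.round(s["ee_rot"],3),np.round(s["wrist_force"],1),np.round(s["joint_pos"],2))
C=cam("wrist",s);a=ctrl.camera("wrist")
im=cv2.resize(a[100:340,120:400,::-1],None,fx=2.4,fy=2.4);cv2.imwrite("pics/w7.png",im)
E
```

```text
11.8 [0.5385 0.2927 0.0865] [-3.141  0.    -2.431] [0.9 0.  0.5] [ 0.12  0.74 -0.96  1.72  0.69  1.06  1.21]
```

View pics/w7.png

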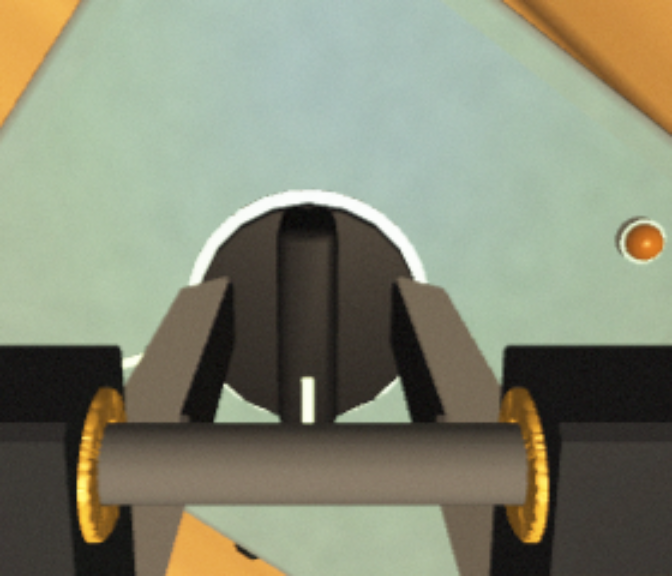

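The bar stands between the fingers at crop x≈307, and the finger midline is ≈312, so it sits about 1 mm off. I'll shift -1 mm in tool y and grip firmly.

Emit:
jog_arm(increments=[[[0,-0.001,0,0,0,0,-0.15],[0,-0.001,0,0,0,0,-1],[0,-0.001,0,0,0,0,-1],[0,-0.001,0,0,0,0,-1],[0,-0.001,0,0,0,0,-1]]], newtons=55)

```text
time_s: 12.35
tcp_pos: [0.5392, 0.2918, 0.0863]
ee_rot: [-3.141, 0.0, -2.431]
wrist_force: [-1.9, 1.5, 1.0]
grip_width: 0.0134
gripper_force: 55.0
```

Emit:
jog_arm(increments=[[[0,0,0,0,0,0.1,-1],[0,0,0,0,0,0.2,-1],[0,0,0,0,0,0.3,-1],[0,0,0,0,0,0.4,-1],[0,0,0,0,0,0.4,-1]]])

```text
time_s: 12.85
tcp_pos: [0.5385, 0.2929, 0.0864]
ee_rot: [3.14, 0.0, -2.832]
wrist_force: [-1.9, 5.7, -2.1]
grip_width: 0.0133
gripper_force: 55.0
```

```bash
python3 - <<'E'
from h import *
s=ctrl.get_state();print(s["time_s"],np.round(s["tcp_pos"],4),np.round(s["ee_rot"],3),np.round(s["wrist_force"],1),np.round(s["ft_torque"],2),np.round(s["joint_pos"],2),s["grip_width"])
E
```

```text
12.85 [0.5385 0.2929 0.0864] [ 3.14   0.    -2.832] [-1.9  5.7 -2.1] [1.44 0.2  0.19] [ 0.08  0.7  -0.88  1.72  0.62  1.02  0.86] 0.013313799290290721
```

Turning well with only small side force. I'll continue to about 1.30 rad.

Emit:
jog_arm(increments=[[[0,0,0,0,0,0.1,-1],[0,0,0,0,0,0.2,-1],[0,0,0,0,0,0.3,-1],[0,0,0,0,0,0.4,-1],[0,0,0,0,0,0.5,-1]]])

```text
time_s: 13.35
tcp_pos: [0.5384, 0.2946, 0.0864]
ee_rot: [3.138, -0.001, 2.953]
wrist_force: [1.2, 15.6, -9.2]
grip_width: 0.0135
gripper_force: 55.1
```

Emit:
jog_arm(increments=[[[0,0,0,0,0,0.1,-1],[0,0,0,0,0,0.2,-1],[0,0,0,0,0,0.3,-1],[0,0,0,0,0,0.38,-1],[0,0,0,0,0,0.38,-1]]])

```text
time_s: 13.85
tcp_pos: [0.5389, 0.2958, 0.0864]
ee_rot: [3.136, -0.002, 2.574]
wrist_force: [6.9, 20.4, -15.8]
grip_width: 0.0137
gripper_force: 55.1
```

Emit:
jog_arm(increments=[[[0,0,0,0,0,0,-1],[0,0,0,0,0,0,-1]]])

```text
time_s: 14.05
tcp_pos: [0.5389, 0.2958, 0.0864]
ee_rot: [3.136, -0.002, 2.577]
wrist_force: [6.7, 20.6, -14.5]
grip_width: 0.0136
gripper_force: 55.1
```

```bash
python3 - <<'E'
from h import *
s=ctrl.get_state();print(s["time_s"],np.round(s["tcp_pos"],4),np.round(s["ee_rot"],3),np.round(s["wrist_force"],1),np.round(s["ft_torque"],2),np.round(s["joint_pos"],2),s["grip_width"])
C=cam("wrist",s);a=ctrl.camera("wrist")
im=cv2.resize(a[:340,60:440,::-1],None,fx=1.75,fy=1.75);cv2.imwrite("pics/w8.png",im)
t=ctrl.camera("top");tc=t[150:250,130:290,::-1];cv2.imwrite("pics/t8.png",cv2.resize(tc,None,fx=4,fy=4,interpolation=cv2.INTER_CUBIC))
print([(np.round(d["bbox"]).tolist(),round(d["confidence"],2)) for d in ctrl.find_in("top","gear")])
print(w2px(cam("top"),[.5485,-.0165,.02]))
E
```

```text
14.05 [0.5389 0.2958 0.0864] [ 3.136e+00 -2.000e-03  2.577e+00] [  6.7  20.6 -14.5] [ 5.15 -1.66  0.29] [-0.05  0.63 -0.69  1.72  0.47  0.96  0.09] 0.013599416545496642
[([335.0, 251.0, 14.0, 13.0], 0.76), ([255.0, 192.0, 21.0, 17.0], 0.59), ([288.0, 114.0, 27.0, 37.0], 0.32)]
[[266.19350389 199.87746033]]
```

View pics/w8.png

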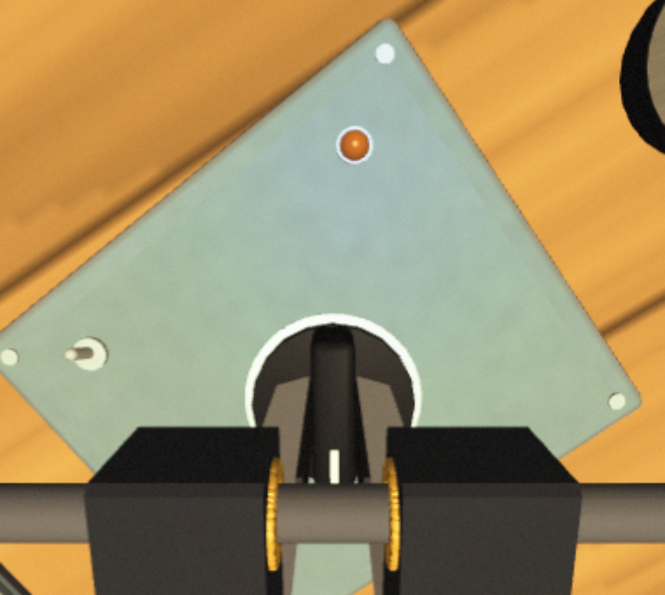

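The bar is still aligned in the fingers (crop x≈333, vertical). The tool has turned 1.275 rad, so the dial is at the third click. I'll add a little margin and relieve the side load.

Emit:
jog_arm(increments=[[[0,0.001,0.0005,0,0,0.025,-1],[0,0.001,0.0005,0,0,0.025,-1],[0,0.001,0.0005,0,0,0.025,-1]]])

```text
time_s: 14.5
tcp_pos: [0.539, 0.2959, 0.0864]
ee_rot: [3.138, -0.002, 2.552]
wrist_force: [-0.5, 14.1, -1.8]
grip_width: 0.0135
gripper_force: 55.1
```

View pics/t8.png

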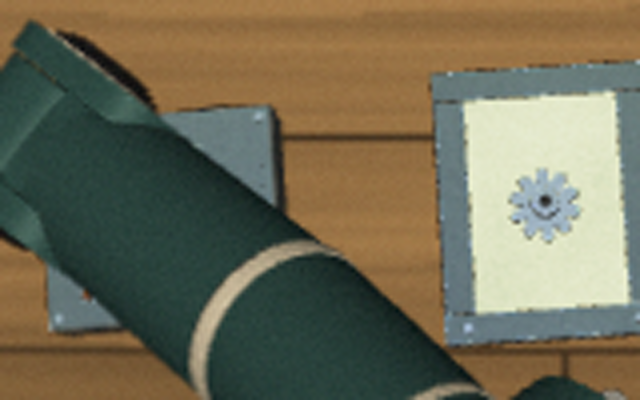

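The gear lies flat in the middle of the sheet at crop (545,203). The dial is held at about 1.30 rad with low side force, so I'm handing in.

```bash
python3 -c "
from bench import ctrl
print(ctrl.finish_job())"
```

```text
the job is handed in; nothing more can be done
None
```

The gear lies flat, hub up, in the middle of the paper, and the job was handed in at about 14.5 s with the gripper still holding the dial at about 1.30 rad, just past the third click at 1.26; no verdict was shown.

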